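Index the flange three stops and hold it for the tack weld

ROBOT

A 6-joint arm with a two-finger parallel gripper is mounted at the origin on the work surface. World frame = base frame: x ahead of the robot, y to its left, z up, the work surface at z = 0. Lengths are in mm, angles in rad, forces in N, time in s.
With the tool pointing down it reaches from about 250 to 725 mm from the base axis. Payload 9.7 kg.
Tool frame: the origin (TCP) lies midway between the tips of the shut fingers; the grasp point (between the pads) lies 19 mm behind it; z points along the fingers, y is the line along which they close (so a half turn about z gives the same grasp; the last joint's range is limited). The gripper opens to 85 mm and grips with 20 to 120 N. Pads are 22 mm wide; open, the fingers measure 114 mm over their backs; the gripper's body (76 mm by 85 mm) begins 54 mm behind the grasp point. The pads swing forward as they close: fully open they stand 13 mm farther back than shut.
Start: joints at [-1.337, 0.087, 0.176, 1.66, 0, 1.571], TCP at [127.419, -535.034, 231.284] pointing down, gripper open.
Joint ranges: [-3.13, 3.13], [-0.85, 1.81], [-1.15, 1.24], [-2.2, 2.28], [-1.44, 1.52], [-3.14, 3.14]. Speed limits (rad/s): [2.22, 2.22, 2.57, 3.14, 3.14, 3.14].

INTERFACE

Orientations are given as [roll, pitch, yaw] about the fixed x, y, z axes, in that order (R = Rz(yaw) Ry(pitch) Rx(roll)).
In Python, from bench import manip gives the robot as it stands.
- The arm moves only by the tool move_arm, never from a script. Its argument "series" is a list of rows, each an object with "translation": the shift along the tool's x, y, z in units of 30 mm (1.0 is 30 mm), a list of three; "angular": the turn, a rotation vector about the tool's x, y, z in units of 10 degrees (1.0 is 10 degrees), a list of three. A call has 1 to 12 rows; each row is the pose to reach, as a shift and turn from the pose commanded when the call began, along the tool's axes at that moment; what a row does not reach only later rows make up. A row lasts 1/8 s, in which the tool goes at most 62.5 mm and 10.7 degrees, less where a joint would pass 70% of its speed; a pose out of reach is approached as far as the arm can. A call with a gripper value outside its range is refused whole. "fingers" is the opening, from 0 (shut) to 1 (fully open), set as the call begins (left out, the last holds). The fingers move at their own pace and stop on an object; "force" is the grip in N (left out, the last holds). Time passes only in rows, so rows that repeat a pose let the fingers close. It gives the time, the measured TCP pose, the force, the opening and the grip force at its end, in the units of the state.
- manip.get_obs(): the state, without advancing time (a new reading comes with each control period).
- manip.capture(name): name is "scene" or "top" or "wrist"; returns (picture, depth): 480x640x3 uint8, blue, green, red; 480x640 float32, mm along the optical axis (not along the pixel's ray), 0 where there is no reading.
- manip.get_calibration(name): a dict with "mtx" (3x3 intrinsics, pixels), "extrinsics" (4x4, takes a point from camera to world coordinates). Camera axes: x right, y up, looking along -z (the intrinsics and any distortion apply to the point x, -y, -z); pixel columns grow to the right and rows downward; lengths in mm; the calibration is good to about 2 mm. A picture is of the moment at which its call begins: read the wrist's pose just before it. get_calibration takes no time and is no camera call; for the wrist camera it gives the pose at the moment of the call.
- manip.finish_job(): hands the job in; it is judged then, once.
Trained networks look in the newest picture that a camera, given by its name, has taken for a name from the list of things; names that differ only in an ending like _2 or _b are one class to them, and where a whole thing is asked for, a point or a joint stands for the part that bears it (a point fixed in the world has none). Each returns a list of dicts, best first, with "score" (0 to 1); they miss things now and then, are a little off and sometimes report something else, mostly with a low value. They report only what shows in the picture. A call takes as long as a camera call. They do not tell look-alikes from the thing itself.
- manip.spot_in(query, camera): "bbox" ([centre column, centre row, width, height] in pixels, round what is visible of it).
- manip.regions_of(query, camera): "mask" (480x640 bool, what is visible of it) and "bbox" ([centre column, centre row, width, height] in pixels, round what is visible of it).
The state is a dict: "time_s": time; "joint_pos": joint angles; "qd": joint speeds; "joint_efforts": joint torques, N m; "tcp_pos": TCP position; "ee_rot": TCP orientation; "contact_force": force on the tool from outside, world axes, zero at the start; "wrist_torque": the same for the moment, N m; "opening": finger opening in mm; "gripper_force": force on a finger pad.
Only numpy, scipy, OpenCV 4.12 (cv2) and the standard library are available. Lean on these libraries where they do the work, as an engineer would, in place of code of your own. Each camera call takes 0.05 s, during which the arm holds its last target. There are 200 camera calls.

TASK

Take the black grip bar of the indexing fixture lightly (it is a thin plastic part that cracks in a hard grip: no more than about 50 N per finger), turn it back anticlockwise to its home stop at the end of its travel, then turn it clockwise, counting the clicks, to the third stop after home without running on past it. Keep holding the bar, settled in that third stop, when you finish: do not let go. Leave the other things on the table alone.

Things in the scene. Friction and masses are not known exactly. Their poses are not given: they have to be found in the camera images.
- indexer: Indexing fixture, fixed to the welding table: steel foot 150 x 150 x 12 mm, grey round housing 116 mm across up to 50 mm high, small dark index-pin block on its own +y side (60 to 74 mm from the axis, up to 58 mm high). Origin: centre of the foot's underside, on the turning axis; z up.
- index_knob (a joint): Turning part's angle, rad: 0 = home stop, grows clockwise seen from above. A stop every 22.5 deg: 0 (home), 0.393, 0.785, 1.178 (third), 1.571, 1.963; hard ends -0.06 and 2.12. Starts at 0.3 to 0.85, mostly resting in the first or second stop. Between stops the detent pushes back by 0.09 to 0.18 N m, past halfway it pulls on into the next; it rests in a stop by itself.
- knob_grip (a point): Point on the turning axis 101 mm above the table: grip height of the black plastic grip bar, 44 mm long, 14 mm thick, 79 to 116 mm above the table, on a black hub (36 mm across) over a flange (86 mm across, top at 70 mm) and dividing plate (108 mm, top at 58 mm); all turn together. Grip from above across the thickness. This point's x axis runs along the bar.
- knob_nose (a point): Tip of the small black nose that sticks out of the hub under one end of the bar, 37 mm from the turning axis and 74.5 mm above the table, in line with the bar. With the joint at 0 it points along the fixture's own -x.
- wire_brush: Bystander: a hand brush lying on the table, 200 mm long (its x axis, handle to -x), 42 mm wide, 20 mm high. Origin at mid-length on its underside.
- pipe_stub: Bystander: an offcut of steel tube standing upright, 48 mm across, 70 mm high. Origin at the centre of its underside.
- spare_flange: Bystander: a loose aluminium weld-neck flange, 80 mm across, 30 mm high. Origin at the centre of its underside.
There are look-alikes about, which are no part of the job. What is meant by the indexer is not blue, purple or turquoise, and is the larger of those in its own colour.

How it is judged (in metres and radians):
On the way, in this order (a step that is already met when the one before it is completed fails the run):
1. the grip bar, held in the fingers, has been turned back to the home stop (value of joint index_knob below 0.1 rad and contact force between the fingers and indexer above 3 N), for 0.1 s.
2. the bar has been turned clockwise to the third stop and is held there (value of joint index_knob between 1.0881 and 1.2681 rad and contact force between the fingers and indexer above 6 N), for 0.4 s.
At the end, for the whole second after the job is handed in: The turning part rests in the third stop after home (within 0.09 rad, about 5 degrees) while the fingers still hold the grip bar with more than 6 N (all of step 2 and velocity of joint index_knob between -0.1 and 0.1 rad/s); the arm keeps its last pose, push and grip.
It fails at once if the knob is turned on past the third stop (value of joint index_knob above 1.37445 rad).
It fails at once if the grip bar is squeezed too hard (over about 60 N per finger, 120 N in all) (contact force between the fingers and indexer above 120 N).
It fails at once if the wire brush is disturbed (distance of wire_brush from where it was at the start of the episode above 0.02 m).
It fails at once if the pipe stub is disturbed (distance of pipe_stub from where it was at the start of the episode above 0.02 m).
It fails at once if the spare flange is disturbed (distance of spare_flange from where it was at the start of the episode above 0.02 m).
It also fails if it takes over 48 s, if anything falls off the work surface, if the arm or the gripper's body presses on something with over 40 N, if the wrist force passes 120 N, or if a joint passes its speed limit or range.

## Working session

There is one attempt and no reset: what is moved stays moved. The work goes in short steps, Python scripts to look and compute and a tool call to move; the robot and the scene stay as the last step left them, time stands still between calls to the robot, and variables do not carry over. Pictures are saved under pics/ and viewed, at most 10 in all, crops included, and the job is handed in when it is done.

Besides the shell and the picture viewer there is one more tool, called after "Request:" by a JSON object that holds its "name" and its "arguments", one argument or row to a line. move_arm: Moves the arm, as the interface text tells. Its arguments: {"type":"object","properties":{"series":{"type":"array","items":{"type":"object","properties":{"translation":{"type":"array","items":{"type":"number"}},"angular":{"type":"array","items":{"type":"number"}}}}},"fingers":{"type":"number"},"force":{"type":"number"}},"required":["series"]}

```bash
mkdir -p pics; cat > h.py <<'E'
import numpy as np, cv2
from bench import manip
def cap(cam,name=None):
    K=manip.get_calibration(cam); im,d=manip.capture(cam)
    if name: cv2.imwrite('pics/'+name+'.png',im)
    return im,d,np.array(K['mtx']),np.array(K['extrinsics'])
def world(d,M,E):
    v,u=np.mgrid[0:480,0:640]
    P=np.stack([(u-M[0,2])/M[0,0]*d,-(v-M[1,2])/M[1,1]*d,-d,np.ones_like(d)],-1)
    W=(P@E.T)[...,:3]; W[d<=0]=np.nan
    return W
E
python3 - <<'E'
from h import *
o=manip.get_obs(); print({k:np.round(v,3) for k,v in o.items()})
for c in ['top','scene']:
    im,d,M,E=cap(c,c+'0'); W=world(d,M,E)
    for q in ['indexer','index_knob','wire_brush','pipe_stub','spare_flange']:
        for r in manip.regions_of(q,c):
            m=r['mask']; print(c,q,round(r['score'],2),np.round(r['bbox']),np.round(np.nanmedian(W[m],0)),np.round(np.nanmax(W[m][:,2])),np.round(im[m].mean(0)))
E
```

```text
{'time_s': np.float64(0.0), 'joint_pos': array([-1.337,  0.087,  0.175,  1.66 , -0.   ,  1.571]), 'qd': array([ 0.   , -0.001,  0.   , -0.001, -0.001, -0.001]), 'joint_efforts': array([-1.000e-03, -5.204e+01,  4.648e+01,  1.700e-02, -0.000e+00,
        0.000e+00]), 'tcp_pos': array([ 127.363, -534.81 ,  230.559]), 'ee_rot': array([-3.14 ,  0.   ,  0.234]), 'contact_force': array([-0.413, -0.164, -0.481]), 'wrist_torque': array([-0.004,  0.021,  0.018]), 'gripper_force': np.float64(0.0), 'opening': np.float64(85.272)}
top indexer 0.77 [200. 388. 109. 108.] [248. 308.  46.] 123.0 [195. 129.  98.]
top indexer 0.64 [468. 246.  99.  99.] [ 476. -229.   41.] 120.0 [169. 168.  89.]
top indexer 0.63 [254. 257.  89.  94.] [487. 194.  48.] 120.0 [181. 176. 178.]
top index_knob 0.97 [376. 160.  36.  34.] [668. -60.  48.] 87.0 [179. 148. 167.]
top index_knob 0.89 [261. 151.  39.  37.] [709. 169.  47.] 86.0 [175. 170. 172.]
top index_knob 0.86 [252. 253.  56.  59.] [490. 197.  68.] 120.0 [180. 176. 178.]
top index_knob 0.63 [195. 386.  55.  58.] [248. 311.  69.] 123.0 [190. 155. 142.]
top index_k
[... 778 characters left out ...]
.   72.] 122.0 [171. 171. 125.]
scene index_knob 0.88 [429. 170.  41.  38.] [264. 308.  72.] 123.0 [184. 154. 138.]
scene index_knob 0.87 [386. 344.  36.  32.] [723. 165.  50.] 86.0 [203. 201. 199.]
scene index_knob 0.62 [390. 252.  45.  43.] [509. 193.  71.] 123.0 [180. 178. 177.]
scene index_knob 0.61 [275. 322.  35.  34.] [682. -62.  51.] 89.0 [197. 161. 182.]
scene wire_brush 0.65 [485. 301.  45.  67.] [619. 403.  20.] 26.0 [178. 188. 193.]
scene pipe_stub 0.71 [327. 206.  19.  29.] [371.  48.  48.] 76.0 [131. 129. 125.]
scene spare_flange 0.62 [301. 248.  31.  34.] [471. -22.  16.] 38.0 [233. 232. 232.]
scene spare_flange 0.6 [392. 250.  45.  41.] [509. 193.  71.] 123.0 [179. 177. 176.]
```

View pics/top0.png

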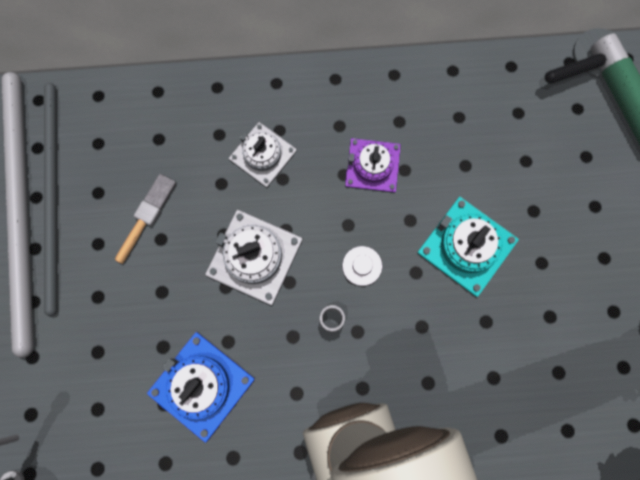

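View pics/scene0.png

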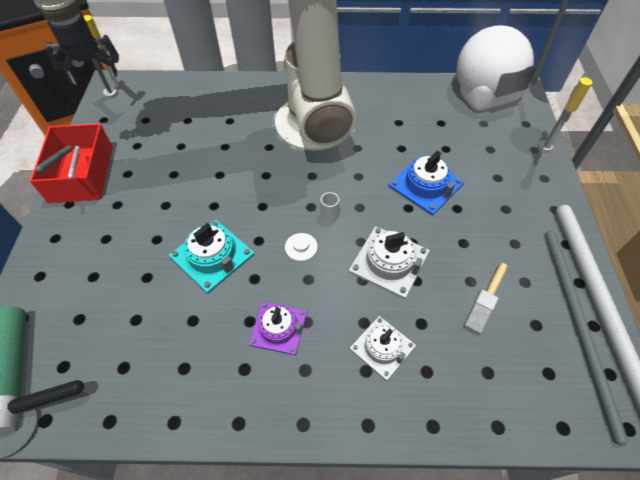

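Large fixtures in the top picture: blue (200,388), turquoise (468,246) and grey (254,257). Small ones: purple (376,160) and light grey (261,151). The grey one at (254,257) fits, because it is not an excluded colour and is the larger of the two greys. I'll confirm it in a crop and measure it.

```bash
cat >> h.py <<'E'
def measure(im,d,M,E,c0,r=110):
    W=world(d,M,E); near=np.hypot(W[...,0]-c0[0],W[...,1]-c0[1])<r
    g=im.astype(int).sum(2)
    z=W[...,2]
    foot=near&(z>6)&(z<22)
    P=W[foot][:,:2].astype(np.float32)
    print('foot',len(P),cv2.minAreaRect(P))
    for lo,hi in [(62,78),(90,135)]:
        s=near&(z>lo)&(z<hi)
        Q=W[s][:,:2].astype(np.float32)
        if len(Q)>5: print(lo,hi,len(Q),np.median(W[s][:,2]),cv2.minAreaRect(Q))
        if lo==90 and len(Q)>5:
            m=Q.mean(0);w,V=np.linalg.eigh(np.cov((Q-m).T));print('bar mean',m,'dir deg',np.degrees(np.arctan2(V[1,1],V[0,1])),np.sqrt(w))
    return W
E
python3 - <<'E'
from h import *
im,d,M,E=cap('top'); measure(im,d,M,E,(487,194))
cv2.imwrite('pics/crop1.png',cv2.resize(im[195:315,190:320],None,fx=4.5,fy=4.5,interpolation=cv2.INTER_CUBIC))
print(M,E)
print(manip.get_calibration('wrist'))
E
```

```text
foot 2496 ((496.6542663574219, 204.03712463378906), (161.7716064453125, 171.29689025878906), 62.487510681152344)
62 78 1215 69.33105572709223 ((495.8901672363281, 199.8168182373047), (92.8618392944336, 102.27377319335938), 12.404623031616211)
90 135 233 113.87946210229393 ((495.4181213378906, 198.9192352294922), (15.143238067626953, 43.995792388916016), 15.589638710021973)
bar mean [493.8941 198.1422] dir deg 106.85983781277183 [ 4.49772337 12.75721895]
[[584.67114016   0.         323.4374518 ]
 [  0.         584.67114016 231.1618947 ]
 [  0.           0.           1.        ]] [[-7.51489487e-02  9.76093890e-01 -2.03944484e-01  2.91426995e+02]
 [-9.97171550e-01 -7.38145255e-02  1.41532946e-02  7.02757570e+01]
 [-1.23912095e-03  2.04431243e-01  9.78880142e-01  1.19009958e+03]
 [ 0.00000000e+00  0.00000000e+00  0.00000000e+00  1.00000000e+00]]
{'mtx': array([[343.65150611,   0.        , 313.20271914],
       [  0.        , 343.65150611, 244.01423538],
       [  0.        ,   0.        ,   1.        ]]), 'extrinsics': array([[ 2.30849571e-01,  9.31477658e-01,  2.81172275e-01,
         1.98765102e+02],
       [-9.72989380e-01,  2.21112551e-01,  6.63393278e-02,
        -5.18727923e+02],
       [-3.77117421e-04, -2.88892043e-01,  9.57361606e-01,
         3.74015121e+02],
       [ 0.00000000e+00,  0.00000000e+00,  0.00000000e+00,
         1.00000000e+00]])}
```

View pics/crop1.png

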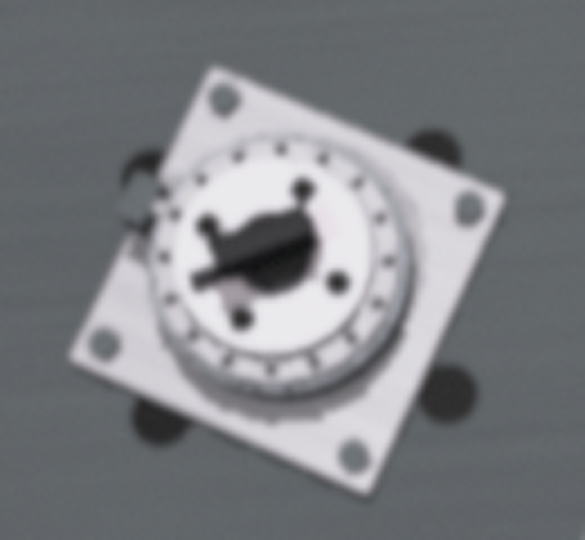

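Confirmed: the crop shows a plain grey fixture with its pin block at the left (140,190). The bar's nose end points to lower left (200,280), about 107° in world, so the knob is near stop 2. Next I'll go above it.

Request:
{"name": "move_arm", "arguments": {
  "series": [
    {"translation": [1.2,-1.4,0],"angular": [0,0,-0.6]},
    {"translation": [2.6,-3.0,0],"angular": [0,0,-1.4]},
    {"translation": [4,-4.7,0],"angular": [0,0,-2.1]},
    {"translation": [5.3,-6.3,0],"angular": [0,0,-2.8]},
    {"translation": [6.7,-7.9,0],"angular": [0,0,-3.5]},
    {"translation": [8,-9.5,0],"angular": [0,0,-4.3]},
    {"translation": [9.3,-11.1,0],"angular": [0,0,-5]},
    {"translation": [10.7,-12.7,0],"angular": [0,0,-5.7]},
    {"translation": [12,-14.3,0],"angular": [0,0,-6.4]},
    {"translation": [13.3,-15.9,0],"angular": [0,0,-7.1]},
    {"translation": [14.7,-17.5,0],"angular": [0,0,-7.8]},
    {"translation": [16,-19.1,0],"angular": [0,0,-8.5]}
  ],
  "fingers": 1,
  "force": 40
}}

```text
time_s: 2.15
tcp_pos: [460.2, 131.6, 231.5]
ee_rot: [3.141, 0.0, 1.722]
contact_force: [0.4, -0.4, 0.2]
opening: 85.5
gripper_force: 0.0
```

Request:
{"name": "move_arm", "arguments": {
  "series": [
    {"translation": [1.0,0.7,0],"angular": [0,0,-0.4]},
    {"translation": [1.9,1.4,0],"angular": [0,0,-0.8]},
    {"translation": [1.9,1.4,0],"angular": [0,0,-0.8]},
    {"translation": [1.9,1.4,0],"angular": [0,0,-0.8]}
  ]
}}

```text
time_s: 2.65
tcp_pos: [492.5, 191.5, 231.2]
ee_rot: [-3.141, 0.0, 1.856]
contact_force: [0.4, 0.2, 0.7]
opening: 85.3
gripper_force: 0.0
```

```bash
python3 - <<'E'
from h import *
o=manip.get_obs(); print(o['tcp_pos'],o['ee_rot'],o['joint_pos'])
im,d,M,E=cap('wrist','w1'); measure(im,d,M,E,(495,199))
W=world(d,M,E)
# project expected axis point
np.save('w1.npy',W)
E
```

```text
[492.51950695 191.54752404 231.24882418] [-3.14114918e+00  2.21112497e-04  1.85648914e+00] [ 3.71011168e-01  3.54776736e-02  1.21837217e-01  1.65761657e+00
 -1.82517541e-04  1.65611478e+00]
foot 7907 ((497.7240295410156, 196.7840118408203), (150.28472900390625, 150.2590789794922), 61.472965240478516)
62 78 5148 70.2477956846974 ((497.5941162109375, 196.96022033691406), (84.78679656982422, 84.98663330078125), 60.715023040771484)
90 135 1059 115.95616222947876 ((497.8960266113281, 197.56027221679688), (13.587727546691895, 43.76510238647461), 16.36217498779297)
bar mean [497.0374  199.52591] dir deg 106.9752778745448 [ 3.98866444 13.37461159]
```

View pics/w1.png

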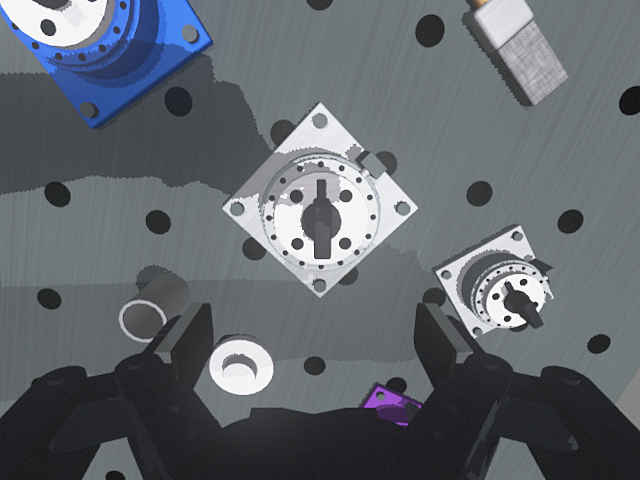

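Centre is at (497.7, 196.9), the bar at 106.5° and the foot yaw at −28.5°, so the knob is in stop 2. In the picture the nose is at (320,185), the bar at (320,220) and the pin block at (370,163). I'll descend with the fingers partly closed.

Request:
{"name": "move_arm", "arguments": {
  "series": [
    {"translation": [0.12,0.22,1],"angular": [0,0,0]},
    {"translation": [0.12,0.22,2],"angular": [0,0,0]},
    {"translation": [0.12,0.22,3],"angular": [0,0,0]},
    {"translation": [0.12,0.22,3.8],"angular": [0,0,0]},
    {"translation": [0.12,0.22,4.4],"angular": [0,0,0]},
    {"translation": [0.12,0.22,4.8],"angular": [0,0,0]},
    {"translation": [0.12,0.22,4.95],"angular": [0,0,0]},
    {"translation": [0.12,0.22,4.95],"angular": [0,0,0]},
    {"translation": [0.12,0.22,4.95],"angular": [0,0,0]}
  ],
  "fingers": 0.5,
  "force": 30
}}

```text
time_s: 3.82
tcp_pos: [498.5, 197.3, 83.6]
ee_rot: [3.14, -0.0, 1.857]
contact_force: [0.2, -0.4, -0.7]
opening: 42.8
gripper_force: 0.0
```

Request:
{"name": "move_arm", "arguments": {
  "series": [
    {"translation": [0,0,0],"angular": [0,0,0]},
    {"translation": [0,0,0],"angular": [0,0,0]},
    {"translation": [0,0,0],"angular": [0,0,0]},
    {"translation": [0,0,0],"angular": [0,0,0]},
    {"translation": [0,0,0],"angular": [0,0,0]},
    {"translation": [0,0,0],"angular": [0,0,0]}
  ],
  "fingers": 0,
  "force": 30
}}

```text
time_s: 4.58
tcp_pos: [497.9, 197.2, 83.2]
ee_rot: [3.142, -0.0, 1.857]
contact_force: [-3.7, -0.9, 5.3]
opening: 13.3
gripper_force: 31.2
```

Request:
{"name": "move_arm", "arguments": {
  "series": [
    {"translation": [0,0,0],"angular": [0,0,-0.5]},
    {"translation": [0,0,0],"angular": [0,0,-1]},
    {"translation": [0,0,0],"angular": [0,0,-1.5]},
    {"translation": [0,0,0],"angular": [0,0,-2]},
    {"translation": [0,0,0],"angular": [0,0,-2.5]},
    {"translation": [0,0,0],"angular": [0,0,-3]},
    {"translation": [0,0,0],"angular": [0,0,-3.5]},
    {"translation": [0,0,0],"angular": [0,0,-4]},
    {"translation": [0,0,0],"angular": [0,0,-4.4]},
    {"translation": [0,0,0],"angular": [0,0,-4.55]},
    {"translation": [0,0,0],"angular": [0,0,-4.55]},
    {"translation": [0,0,0],"angular": [0,0,-4.55]}
  ]
}}

```text
time_s: 6.08
tcp_pos: [498.4, 197.5, 83.2]
ee_rot: [3.14, 0.0, 2.65]
contact_force: [0.2, 3.4, 6.2]
opening: 13.7
gripper_force: 31.1
```

```bash
python3 - <<'E'
from h import *
o=manip.get_obs(); print(o['time_s'],o['tcp_pos'],np.degrees(o['ee_rot']),o['wrist_torque'],o['contact_force'],o['opening'],o['gripper_force'])
im,d,M,E=cap('wrist','w2'); W=measure(im,d,M,E,(497,197))
im,d,M,E=cap('top','t2'); W=measure(im,d,M,E,(497,197))
E
```

```text
6.075 [498.43493205 197.54538451  83.19084587] [1.79929287e+02 2.14444456e-02 1.51836411e+02] [ 0.57330313  0.09751612 -0.04095177] [0.15008013 3.44957444 6.21327042] 13.66043719027277 31.1004701256752
foot 16669 ((495.1480407714844, 198.5889129638672), (150.73065185546875, 144.18214416503906), 61.47675704956055)
62 78 12544 70.15273538349784 ((490.5362548828125, 201.30963134765625), (85.72488403320312, 69.32836151123047), 62.042694091796875)
90 135 10906 116.31968875662444 ((497.3338623046875, 197.50665283203125), (80.97529602050781, 44.76537322998047), 62.759761810302734)
bar mean [491.8464  200.35007] dir deg 61.400383550797415 [ 9.86357711 14.0638341 ]
foot 509 ((528.4577026367188, 126.88630676269531), (90.86368560791016, 44.56878662109375), 28.716609954833984)
```

View pics/w2.png

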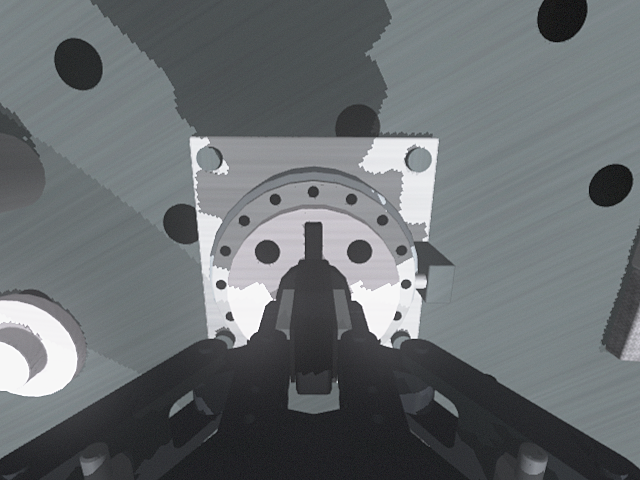

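The bar is square with the foot: nose (313,235) straight up, pin block at (437,275). The z-torque is near zero, so it is seated in home. Next comes the clockwise turn of three stops (67.5°), with a torque check on the way.

Request:
{"name": "move_arm", "arguments": {
  "series": [
    {"translation": [0,0,0],"angular": [0,0,0.4]},
    {"translation": [0,0,0],"angular": [0,0,0.9]},
    {"translation": [0,0,0],"angular": [0,0,1.4]},
    {"translation": [0,0,0],"angular": [0,0,1.9]},
    {"translation": [0,0,0],"angular": [0,0,2.4]},
    {"translation": [0,0,0],"angular": [0,0,2.9]},
    {"translation": [0,0,0],"angular": [0,0,3.4]},
    {"translation": [0,0,0],"angular": [0,0,3.9]},
    {"translation": [0,0,0],"angular": [0,0,4.3]},
    {"translation": [0,0,0],"angular": [0,0,4.5]},
    {"translation": [0,0,0],"angular": [0,0,4.5]}
  ]
}}

```text
time_s: 7.55
tcp_pos: [497.9, 197.1, 83.2]
ee_rot: [-3.142, -0.0, 1.864]
contact_force: [-4.0, 1.1, 7.5]
opening: 13.6
gripper_force: 31.5
```

```bash
python3 - <<'E'
from h import *
o=manip.get_obs(); print(o['time_s'],o['tcp_pos'],np.degrees(o['ee_rot']),o['wrist_torque'],o['contact_force'],o['opening'],o['gripper_force'])
E
```

```text
7.55 [497.93089703 197.12222395  83.19845964] [-1.79999799e+02 -7.40216225e-03  1.06794532e+02] [ 0.1173786   0.58068014 -0.02489753] [-4.02993188  1.07690664  7.51514711] 13.639638661328346 31.47212326526642
```

The knob is at the second stop: yaw 106.8°, no z-torque. One more stop is 22.5°, to a yaw of about 84.2°.

Request:
{"name": "move_arm", "arguments": {
  "series": [
    {"translation": [0,0,0],"angular": [0,0,0.4]},
    {"translation": [0,0,0],"angular": [0,0,0.8]},
    {"translation": [0,0,0],"angular": [0,0,1.2]},
    {"translation": [0,0,0],"angular": [0,0,1.6]},
    {"translation": [0,0,0],"angular": [0,0,1.9]},
    {"translation": [0,0,0],"angular": [0,0,2.15]},
    {"translation": [0,0,0],"angular": [0,0,2.25]},
    {"translation": [0,0,0],"angular": [0,0,2.25]},
    {"translation": [0,0,0],"angular": [0,0,2.25]},
    {"translation": [0,0,0],"angular": [0,0,2.25]},
    {"translation": [0,0,0],"angular": [0,0,2.25]},
    {"translation": [0,0,0],"angular": [0,0,2.25]}
  ]
}}

```text
time_s: 9.05
tcp_pos: [497.6, 197.1, 83.2]
ee_rot: [-3.141, 0.0, 1.472]
contact_force: [-5.5, 0.9, 8.7]
opening: 13.4
gripper_force: 31.6
```

```bash
python3 - <<'E'
from h import *
o=manip.get_obs(); print(o['time_s'],o['tcp_pos'],np.degrees(o['ee_rot']),o['wrist_torque'],o['contact_force'],o['opening'],o['gripper_force'])
im,d,M,E=cap('wrist','w3')
E
```

```text
9.05 [497.59848299 197.08951854  83.20185251] [-1.79960851e+02  2.50702157e-03  8.43289321e+01] [ 0.10642198  0.94643632 -0.09324397] [-5.46866291  0.92573049  8.72059583] 13.435027105347741 31.622015833854675
```

View pics/w3.png

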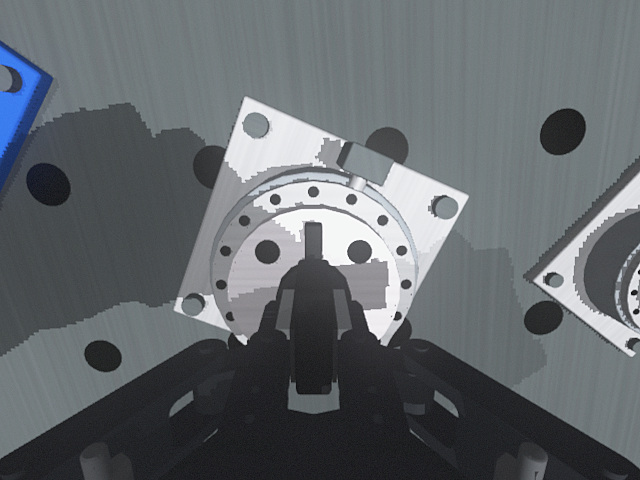

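The nose is still at (313,235), in line with the fingers as it was at home. The pin block is now at (365,165), and the yaw has changed by 67.5° from home, so it has not slipped. I'm handing in.

```bash
python3 -c "
from bench import manip
print(manip.finish_job())"
```

```text
the job is handed in; nothing more can be done
None
```

I turned the grey indexer's grip bar back to home, then clockwise to the third stop (67.5° measured from home), and handed in with the bar still held at about 31 N per finger; the hand-in returned no verdict.

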